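Nip up the cup wheel's flange nut with the two-pin spanner

ROBOT

A 6-joint arm with a two-finger parallel gripper is mounted at the origin on the work surface. World frame = base frame: x ahead of the robot, y to its left, z up, the work surface at z = 0. Lengths are in mm, angles in rad, forces in N, time in s.
With the tool pointing down it reaches from about 275 to 750 mm from the base axis. Payload 10.2 kg.
Tool frame: the origin (TCP) lies between the finger pads; the fingertips stand 17 mm ahead of it and the grasp point (between the pads) lies 2 mm behind it (tips_ahead is the distance from the TCP to the fingertips, in mm); z points along the fingers, y is the line along which they close (so a half turn about z gives the same grasp; the last joint's range is limited). The gripper opens to 85 mm and grips with 20 to 120 N. Pads are 22 mm wide; open, the fingers measure 114 mm over their backs; the gripper's body (76 mm by 85 mm) begins 54 mm behind the grasp point. The pads swing forward as they close: fully open they stand 13 mm farther back than shut.
Start: joints at [1.069, 0.313, 1.498, -0, 1.331, -0.223], TCP at [144.494, 504.73, 248.294] pointing down, gripper open.
Joint ranges: [-2.94, 2.94], [-0.97, 2.17], [0.19, 2.56], [-1.23, 4.37], [0.02, 3.11], [-2.88, 2.88]. Speed limits (rad/s): [2.39, 2.39, 3.01, 3.14, 3.14, 3.14].

INTERFACE

Orientations are given as a unit quaternion [w, x, y, z].
In Python, from rig import sense, capture, finish_job, boxes_of, tips_ahead gives the robot as it stands.
- The arm moves only by the tool drive_tool, never from a script. Its argument "commands" is text: rows parted by semicolons, each of 7 numbers parted by spaces: the shift along the world's x, y, z in units of 0.1 m (1.0 is 0.1 m), then the turn, a rotation vector about the world's x, y, z in units of pi/4 rad (1.0 is pi/4 rad), then the opening in per cent of the stroke, from 0 (shut) to 100 (fully open). A call has 1 to 20 rows; each row shifts and turns the commanded pose from where the row before left it; what a row does not reach is not made up. A row lasts 1/12 s, in which the tool goes at most 41.7 mm and 7.16 degrees, less where a joint would pass 70% of its speed; a pose out of reach is approached as far as the arm can. A call with a number of a shift or a turn outside -1 to 1 is refused whole. A call with a gripper value outside its range is refused whole. The fingers move at their own pace and stop on an object; "force" is the grip in N (left out, the last holds). Time passes only in rows, so rows that do not move let the fingers close. It gives the time, the measured TCP pose, the force, the opening and the grip force at its end, in the units of the state.
- sense(): the state, without advancing time (a new reading comes with each control period).
- capture(name): name is "scene" or "top"; returns a dict with "pixels" (420x560x3 uint8, blue, green, red), "fov_y" (degrees; the focal length in pixels is half the picture's height over the tangent of half this angle, whatever the lens; pixels are square), "cx", "cy" (the principal point, pixels), "k1" (the pictures are not rectified: a ray, as slopes to the right and down, at radius r is drawn at 1 + k1 r^2 times it, then the intrinsics apply), "position" and "attitude" of the camera in the world. Camera axes: x right, y down, z forward; pixel columns grow to the right and rows downward; lengths in mm; the calibration is good to about 2 mm. A picture is of the moment at which its call begins. There is no depth.
- finish_job(): hands the job in; it is judged then, once.
Trained networks look in a picture, given as the dict that the camera call returned (one of the last four; its "shot" number tells which), for a name from the list of things; names that differ only in an ending like _2 or _b are one class to them, and where a whole thing is asked for, a point or a joint stands for the part that bears it (a point fixed in the world has none). Each returns a list of dicts, best first, with "confidence" (0 to 1); they miss things now and then, are a little off and sometimes report something else, mostly with a low value. They report only what shows in the picture. A call takes as long as a camera call. They do not tell look-alikes from the thing itself.
- boxes_of(picture, name): "position" ([column, row] in pixels, amid what is visible of it).
The state is a dict: "time_s": time; "joints": joint angles; "dq": joint speeds; "tau": joint torques, N m; "eef_pos": TCP position; "ee_rot": TCP orientation; "force": force on the tool from outside, world axes, zero at the start; "wrist_torque": the same for the moment, N m; "grip_width": opening from 0.0 (shut) to 1.0 (fully open); "grip_force": force on a finger pad.
Only numpy, scipy, OpenCV 4.12 (cv2) and the standard library are available. Lean on these libraries where they do the work, as an engineer would, in place of code of your own. Each camera call takes 0.05 s, during which the arm holds its last target. There are 200 camera calls.

TASK

A fresh diamond cup wheel has been put on the angle grinder in the cradle and its flange nut only run up by hand. Take the two-pin spanner from the board, set both its pins in the nut's holes, and turn the nut clockwise with it until it is fully home, gently and without forcing it. Then lift the spanner off and lay it flat on the board again, pins down, leaving the other things on the table alone.

Things in the scene. Friction and masses are not known exactly. Their poses are not given: they have to be found in the camera images.
- spanner: Two-pin spanner, 160 g, 178 mm long: flat steel fork (4 mm thick, z 12 to 16 mm) with two pins pointing down, and a black handle towards -x. Origin midway between the pins, level with their tips; z up when it lies pins down, as at the start. Pins 5 mm thick, round-tipped, at x 0, y +-17.5 mm, 12 mm free below the fork. Lying flat it rests on pin tips and handle
- handle (a point): Middle of the spanner's handle, at x -105, y 0, z +10 mm in the spanner's frame, same axes. The handle is a straight plastic bar 18 mm wide (y) and 20 mm high (z 0 to 20 mm), from x -66 to -156 mm
- grinder: Angle grinder on its back in a plywood cradle screwed to the table, spindle locked, cup wheel on top facing up. Origin on the spindle's axis at table height; +x along its 310 mm body, away from the robot. Wheel 100 mm across, flat rim (radius 37 to 50 mm) 128 mm above the table. Guard (radius 60, top at 114 mm) round the +x half only; on the -x half nothing outside the wheel is above 85 mm
- nut_face (a point): Centre of the flange nut's upper face, 123 mm above the table, 5 mm below the wheel's rim; axes as the grinder's, not turning with the nut. Steel ring 46 mm across with 4 blind holes, 6.8 mm wide, 7 mm deep, 90 degrees apart on a 35 mm circle; their direction varies and is not reported: look, or feel by sliding the pins lightly round on the face. Spindle end (14 mm thick) stands 2 mm proud
- nut (a joint): Turn of the flange nut, rad: starts between -0.55 and -0.30, fully home at 0 against a firm stop; grows as the nut turns clockwise seen from above. Turns against about 0.22 N m of drag and stays where it is left; the stop yields about 0.05 rad per N m
- board: A chipboard (OSB) panel fixed on the table, 300 mm (x) by 270 mm (y), 12 mm thick, the spanner's place. Origin at the centre of its underside
- wrench: An open-ended wrench, 170 mm, lying on the board: leave it
- tile_piece: A piece of white tile, 38 x 30 x 8 mm, on the board: leave it
- nippers: Tile nippers with black grips lying on the table: leave them
- saw_blade: A thin diamond saw blade, 115 mm across, lying on the tile stack: leave it
- mallet: A rubber mallet lying on the table, head 60 mm high: leave it
- tub: A small white tub of tile bits, 110 mm across, 100 mm high: leave it
- tile_stack: A stack of red tiles, 100 x 100 x 32 mm: leave it
Mind the look-alikes: they are no part of the job. There is more than one size of the spanner; the job needs the largest.

How it is judged (in metres and radians):
On the way, in this order (a step that is already met when the one before it is completed fails the run):
1. both pins of the spanner stand in holes of the nut, at least 3 mm deep (z of spanner in the frame of nut_face below -0.003 m and horizontal distance between spanner and nut_face below 0.003 m and angle between spanner's own z axis and vertical below 0.15 rad), for 0.2 s.
2. the nut is home with the pins still in it (value of joint nut above -0.03 rad and z of spanner in the frame of nut_face below -0.002 m and horizontal distance between spanner and nut_face below 0.004 m), for 0.2 s.
At the end, for the whole second after the job is handed in: The nut is home (within 0.03 rad of its stop) and the spanner lies at rest flat on the board, pins down, pins and middle of the handle within the board's edges (value of joint nut above -0.03 rad and height (world z) of spanner between 0.008 and 0.016 m and angle between spanner's own z axis and vertical below 0.06 rad and x of spanner in the frame of board between -0.15 and 0.15 m and y of spanner in the frame of board between -0.135 and 0.135 m and x of handle in the frame of board between -0.15 and 0.15 m and y of handle in the frame of board between -0.135 and 0.135 m and linear speed of spanner below 0.02 m/s); the robot touches nothing.
It fails at once if the spanner is forced: it bears on the grinder, its wheel or its nut with more than 150 N (contact force between spanner and grinder above 150 N).
It fails at once if a bystander is moved by more than 25 mm (distance of any of wrench, tile_piece, nippers, saw_blade, mallet, tub, tile_stack from where it was at the start of the episode above 0.025 m).
It also fails if it takes over 64 s, if anything falls off the work surface, if the arm or the gripper's body presses on something with over 40 N, if the wrist force passes 120 N, or if a joint passes its speed limit or range.

## Working session

There is one attempt and no reset: what is moved stays moved. The work goes in short steps, Python scripts to look and compute and a tool call to move; the robot and the scene stay as the last step left them, time stands still between calls to the robot, and variables do not carry over. Pictures are saved under pics/ and viewed, at most 10 in all, crops included, and the job is handed in when it is done.

Besides the shell and the picture viewer there is one more tool, called after "Emit:" as a command line: name --argument value ..., lists and objects as JSON in quotes. drive_tool: Moves the arm, as the interface text tells. Shifts and turns lie within -1 to 1; 1 stands for 0.1 m of shift or pi/4 rad of turn. Its arguments: {"type":"object","properties":{"commands":{"type":"string"},"force":{"type":"number"}},"required":["commands"]}

```bash
ls; mkdir -p pics; cat > h.py <<'E'
import numpy as np,cv2
from rig import *
from scipy.spatial.transform import Rotation as R
def K(c):
    f=c["pixels"].shape[0]/2/np.tan(np.radians(c["fov_y"])/2); return f
def rot(c):
    a=np.array(c["attitude"],float)
    if a.shape==(3,3): return a
    return R.from_quat([a[1],a[2],a[3],a[0]]).as_matrix()
def ray(c,uv):
    f=K(c); d=(np.array(uv,float)-[c["cx"],c["cy"]])/f; s=d.copy()
    for _ in range(30): s=d/(1+c["k1"]*(s@s))
    v=rot(c)@np.array([s[0],s[1],1.]); return np.array(c["position"],float),v/np.linalg.norm(v)
def at_z(c,uv,z):
    p,v=ray(c,uv); return p+v*(z-p[2])/v[2]
def proj(c,P):
    q=rot(c).T@(np.array(P,float)-np.array(c["position"],float)); s=q[:2]/q[2]
    return s*(1+c["k1"]*(s@s))*K(c)+[c["cx"],c["cy"]]
def tri(c1,u1,c2,u2):
    A=np.zeros((3,3));b=np.zeros(3);vs=[]
    for c,u in((c1,u1),(c2,u2)):
        p,v=ray(c,u);M=np.eye(3)-np.outer(v,v);A+=M;b+=M@p
    return np.linalg.solve(A,b)
def topview(c,x0,x1,y0,y1,z,s):
    """rectify plane z; s px/mm; image right = -y, up = +x"""
    xs=x1-(np.arange(int((x1-x0)*s))+.5)/s; ys=y1-(np.arange(int((y1-y0)*s))+.5)/s
    X,Y=np.meshgrid(xs,ys,indexing='ij'); P=np.stack([X,Y,np.full_like(X,z)],-1).reshape(-1,3)
    q=(P-np.array(c["position"]))@rot(c); t=q[:,:2]/q[:,2:]; t=t*(1+c["k1"]*(t**2).sum(1,keepdims=True))*K(c)+[c["cx"],c["cy"]]
    m=t.reshape(X.shape+(2,)).astype(np.float32); return cv2.remap(c["pixels"],m[...,0],m[...,1],cv2.INTER_CUBIC)
E
python3 - <<'E'
from h import *
S=capture("scene");T=capture("top")
for n,c in(("scene",S),("top",T)):
    cv2.imwrite(f"pics/{n}0.png",c["pixels"]); print(n,{k:v for k,v in c.items() if k!="pixels"})
    for o in("spanner","handle","grinder","nut","board","wrench","tile_piece"):
        print(o,[(np.round(b["position"]).tolist(),round(b["confidence"],2)) for b in boxes_of(c,o)])
print(sense(),tips_ahead)
E
```

```text
pics
scene {'fov_y': 49.30529319249311, 'cx': 284.4962914614047, 'cy': 208.04799498199617, 'k1': -0.10230091709807364, 'position': array([1544.66492222, -108.44526759,  975.7866443 ]), 'attitude': array([-0.29445798,  0.69063237,  0.60712583, -0.26022998]), 'shot': 1}
spanner [([241.0, 184.0], 0.58), ([326.0, 216.0], 0.54), ([314.0, 288.0], 0.5)]
handle [([329.0, 217.0], 0.71), ([312.0, 288.0], 0.58), ([238.0, 179.0], 0.44)]
grinder [([233.0, 247.0], 0.65), ([371.0, 212.0], 0.33)]
nut [([339.0, 185.0], 0.7), ([222.0, 193.0], 0.58)]
board [([341.0, 222.0], 0.87)]
wrench []
tile_piece [([338.0, 184.0], 0.43)]
top {'fov_y': 42.36541419729572, 'cx': 279.4385724375368, 'cy': 201.86235266063017, 'k1': 0.011247045249837247, 'position': array([ 448.53118843,   26.64286571, 1696.00710261]), 'attitude': array([ 0.04156187, -0.70035235,  0.71111667, -0.04574136]), 'shot': 2}
spanner [([240.0, 224.0], 0.89), ([262.0, 143.0], 0.71), ([324.0, 280.0], 0.5)]
handle [([242.0, 231.0], 0.92), ([262.0, 139.0], 0.67), ([438.0, 202.0], 0.63), ([322.0, 289.0], 0.57)]
grinder [([331.0, 194.0], 0.94)]
nut [(
[... 161 characters left out ...]
0.56)]
{'time_s': 0.8, 'joints': array([ 1.06862554e+00,  3.12903904e-01,  1.49768382e+00, -1.87094492e-05,
        1.33102207e+00, -2.23390640e-01]), 'dq': array([-0.00074261, -0.00118428, -0.00091503,  0.00095983, -0.00026258,
       -0.00197559]), 'tau': array([-5.12125716e-04, -4.12137294e+01, -2.59893429e+01, -7.88797047e-05,
        3.04734376e-04, -1.00178758e-05]), 'eef_pos': array([144.48528765, 504.73281192, 248.29827522]), 'ee_rot': array([ 5.45491831e-06,  1.38936931e-01,  9.90301232e-01, -1.12355076e-05]), 'force': array([0.25810654, 0.93628439, 0.46997164]), 'wrist_torque': array([-0.03144753, -0.00313123,  0.01557462]), 'grip_force': 0.0, 'grip_width': 0.9933887709539237} 17.0
```

View both.

```bash
python3 - <<'E'
import cv2
a=cv2.imread("pics/top0.png")[90:330,150:470]; cv2.imwrite("pics/top0c.png",cv2.resize(a,(800,600),interpolation=cv2.INTER_CUBIC))
E
```

```text
(no output)
```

View pics/top0c.png

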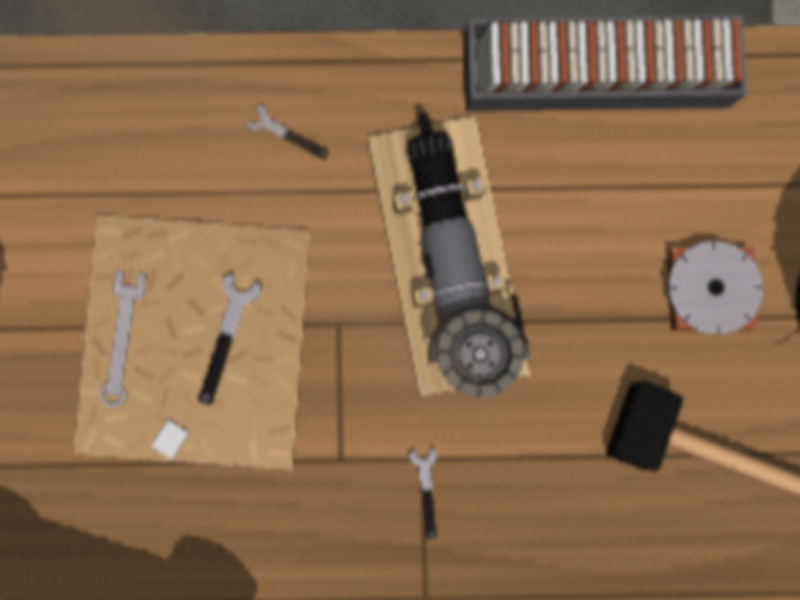

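View pics/scene0.png

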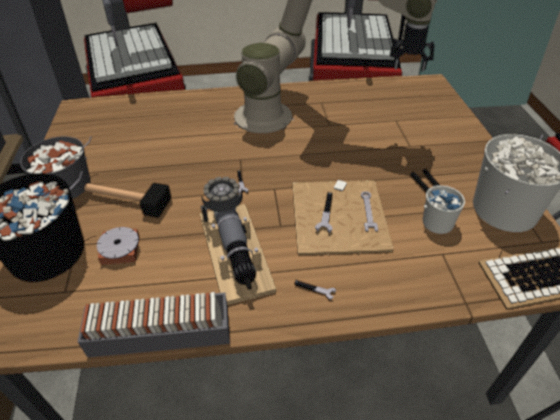

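```bash
python3 - <<'E'
from h import *
T=capture("top")
for n,u in(("nut",(341.5,231)),("span",(240,224))): print(n,at_z(T,u,123 if n=="nut" else 28))
g=at_z(T,(341.5,231),123)[:2]; s=at_z(T,(240,224),28)[:2]
A=topview(T,g[0]-60,g[0]+60,g[1]-60,g[1]+60,128,5)
B=topview(T,s[0]-110,s[0]+110,s[1]-70,s[1]+30,28,2.7)
B=cv2.copyMakeBorder(B,0,600-B.shape[0],0,0,cv2.BORDER_CONSTANT) if B.shape[0]<600 else B[:600]
print(g,s,A.shape,B.shape)
np.save("ctr.npy",np.r_[g,s]); 
# wheel circle: report hough
gr=cv2.cvtColor(A,cv2.COLOR_BGR2GRAY)
print(cv2.HoughCircles(gr,cv2.HOUGH_GRADIENT,1,200,param1=60,param2=20,minRadius=230,maxRadius=265))
print(cv2.HoughCircles(gr,cv2.HOUGH_GRADIENT,1,200,param1=60,param2=15,minRadius=25,maxRadius=45))
cv2.imwrite("pics/nut1.png",np.clip(A.astype(float)*1.5,0,255).astype(np.uint8));cv2.imwrite("pics/sp1.png",B)
E
```

```text
nut [ 555.75204271 -163.25503418  123.        ]
span [588.59133922 137.86487225  28.        ]
[ 555.75204271 -163.25503418] [588.59133922 137.86487225] (600, 600, 3) (600, 270, 3)
None
None
```

View pics/nut1.png

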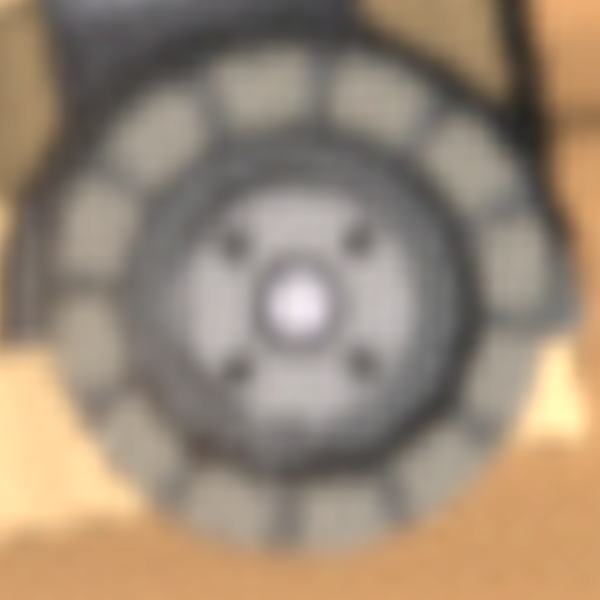

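View pics/sp1.png

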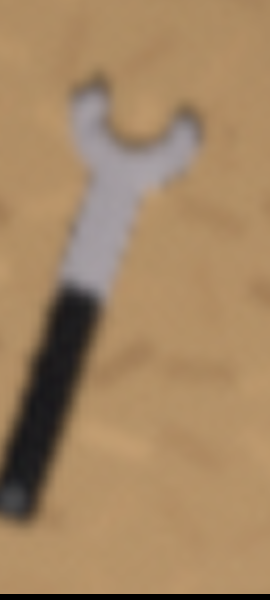

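```bash
cat > seg.py <<'E'
from h import *
def blobs(img,mask):
    n,l,st,ce=cv2.connectedComponentsWithStats(mask.astype(np.uint8)); k=1+np.argmax(st[1:,4]); return l==k
def pca(m,s,x1,y1):
    r,c=np.nonzero(m); P=np.c_[x1-(r+.5)/s,y1-(c+.5)/s]; mu=P.mean(0); w,v=np.linalg.eigh(np.cov((P-mu).T)); d=v[:,1]; d=d*np.sign(d[0]); t=(P-mu)@d; n=(P-mu)@[-d[1],d[0]]
    return mu,d,(t.min(),t.max()),(n.min(),n.max())
E
python3 - <<'E'
from seg import *
g=np.load("ctr.npy")
T=capture("top");S=capture("scene")
s=5
for n,c in(("top",T),("scene",S)):
    A=topview(c,455,660,70,200,32,s); gr=A.max(2).astype(int)
    m=blobs(A,gr<75); mu,d,t,w=pca(m,s,660,200)
    mid=mu+d*(t[0]+t[1])/2
    print(n,"handle mid@32",mid,"yaw",np.degrees(np.arctan2(d[1],d[0])),"len",t[1]-t[0],"wid",w[1]-w[0],"area",m.sum()/s/s)
    np.save(n+"_h.npy",proj(c,[*mid,32]))
    sat=A.max(2).astype(int)-A.min(2); m=(sat<38)&(gr>100); m[:, :]&=True
    A2=topview(c,455,660,70,200,28,s); gr2=A2.max(2).astype(int);sat=gr2-A2.min(2)
    m=blobs(A2,(sat<45)&(gr2>105)); mu2,d2,t2,w2=pca(m,s,660,200)
    print("  fork",mu2,np.degrees(np.arctan2(d2[1],d2[0])),t2,w2)
print("tri handle",tri(T,np.load("top_h.npy"),S,np.load("scene_h.npy")))
# nut holes in top at z=123
x1,y1=g[0]+60,g[1]+60
A=topview(T,g[0]-60,g[0]+60,g[1]-60,g[1]+60,123,5);gr=cv2.GaussianBlur(cv2.cvtColor(A,cv2.COLOR_BGR2GRAY),(0,0),4).astype(float)
# fit centre & angle: minimise hole darkness, maximise spindle brightness
from scipy.optimize import minimize
from scipy.ndimage import map_coordinates as mc
def f(p):
    a=p[2]+np.arange(4)*np.pi/2; H=np.c_[p[0]+17.5*np.cos(a),p[1]+17.5*np.sin(a)]
    v=mc(gr,[(x1-H[:,0])*5-.5,(y1-H[:,1])*5-.5],order=1); return v.sum()
best=min((minimize(f,[g[0]+dx,g[1]+dy,np.pi/4],method="Nelder-Mead",options=dict(initial_simplex=[[g[0]+dx,g[1]+dy,.7],[g[0]+dx+2,g[1]+dy,.8],[g[0]+dx,g[1]+dy+2,.8],[g[0]+dx+1,g[1]+dy,.9]])) for dx in(-2,0,2) for dy in(-2,0,2)),key=lambda r:r.fun)
print("nut",best.x[:2],np.degrees(best.x[2]),best.fun/4)
m=gr>0.9*gr[260:350,260:350].max(); yy,xx=np.nonzero(m[250:350,250:350]); print("spindle@123",x1-(yy.mean()+250.5)/5,y1-(xx.mean()+250.5)/5)
u=proj(T,[*best.x[:2],123]); print(u)
q=proj(S,[*best.x[:2],123]); print("scene predicted",q)
A=topview(S,g[0]-60,g[0]+60,g[1]-60,g[1]+60,125,5);gr=cv2.GaussianBlur(cv2.cvtColor(A,cv2.COLOR_BGR2GRAY),(0,0),4).astype(float)
A=np.clip(A.astype(float)*1.4,0,255).astype(np.uint8)
cv2.imwrite("pics/nutS.png",A)
E
```

```text
top handle mid@32 [549.1740661  150.65260085] yaw -18.054023120852186 len 85.50357527997608 wid 16.274351425210167 area 1281.48
  fork [627.29136856 124.55712438] -23.346988022075376 (np.float64(-51.87666503112296), np.float64(37.90702672391851)) (np.float64(-21.88597752556127), np.float64(29.0292490105376))
scene handle mid@32 [556.02135228 149.85334845] yaw -17.685488556109632 len 82.52709972174297 wid 16.37055614747252 area 1205.2
  fork [629.58027252 123.33174565] -25.67248969847331 (np.float64(-46.87970478238717), np.float64(40.597200221554665)) (np.float64(-20.89831455666439), np.float64(28.789055479755916))
tri handle [549.58309181 151.31816356  25.87174554]
nut [ 555.18978989 -163.55505054] 46.708238919117406 76.77424364176008
spindle@123 555.0279668787705 -163.95465503268875
[341.60891669 231.19167531]
scene predicted [221.30953258 187.97157897]
```

View pics/nutS.png

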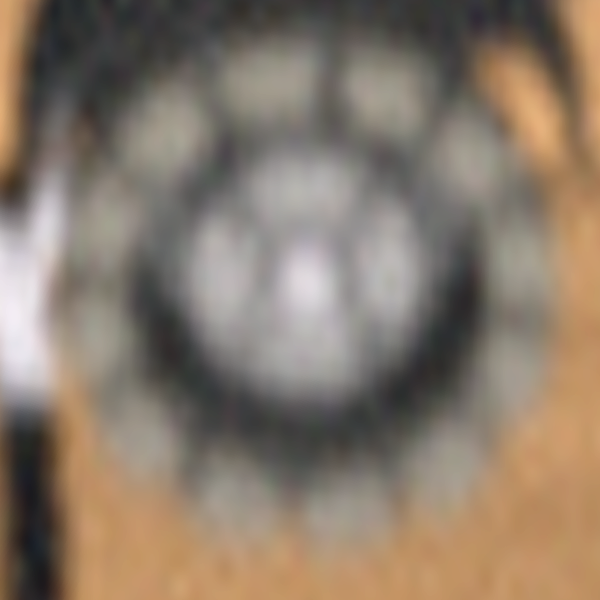

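Emit:
drive_tool --commands "0.157 -0.136 0 0 0 -0.1556 100;0.157 -0.136 0 0 0 -0.1556 100;0.157 -0.136 0 0 0 -0.1556 100;0.157 -0.136 0 0 0 -0.1556 100;0.157 -0.136 0 0 0 -0.1556 100;0.157 -0.136 0 0 0 -0.1556 100;0.157 -0.136 0 0 0 -0.1556 100;0.157 -0.136 0 0 0 -0.1556 100;0.157 -0.136 0 0 0 -0.1556 100;0.157 -0.136 0 0 0 -0.1556 100;0.157 -0.136 0 0 0 -0.1556 100;0.157 -0.136 0 0 0 -0.1556 100;0.157 -0.136 0 0 0 -0.1556 100;0.157 -0.136 0 0 0 -0.1556 100;0.157 -0.136 0 0 0 -0.1556 100;0.157 -0.136 0 0 0 -0.1556 100;0.157 -0.136 0 0 0 -0.1556 100;0.157 -0.136 0 0 0 -0.1556 100;0.157 -0.136 0 0 0 -0.1556 100;0.157 -0.136 0 0 0 -0.1556 100" --force 40

```text
time_s: 2.62
eef_pos: [459.2, 231.9, 248.3]
ee_rot: [-0.0, 0.979, 0.205, 0.0]
force: [-0.7, 0.4, 0.2]
grip_width: 1.001
grip_force: 0.0
```

Emit:
drive_tool --commands "0.157 -0.136 -0.2 0 0 -0.1556 60;0.157 -0.136 -0.2 0 0 -0.1556 60;0.157 -0.136 -0.2 0 0 -0.1556 60;0.157 -0.136 -0.2 0 0 -0.1556 60;0.157 -0.136 -0.2 0 0 -0.1556 60;0.157 -0.136 -0.2 0 0 -0.1556 60;0 0 0 0 0 0 60"

```text
time_s: 3.2
eef_pos: [553.1, 148.7, 124.3]
ee_rot: [0.001, 0.987, -0.161, -0.002]
force: [-0.4, -0.0, 0.1]
grip_width: 0.599
grip_force: 0.0
```

```bash
cat > st.py <<'E'
from h import *
def show():
    s=sense(); q=s["ee_rot"]; M=R.from_quat([q[1],q[2],q[3],q[0]]).as_matrix()
    print("t",round(s["time_s"],2),"p",np.round(s["eef_pos"],2),"zaxis",np.round(M[:,2],4),"yawY",round(np.degrees(np.arctan2(M[1,1],M[0,1])),2),"q",np.round(s["joints"],2),"F",np.round(s["force"],1),"M",np.round(s["wrist_torque"],2),"gw",round(s["grip_width"],3),round(s["grip_force"],1))
if __name__=="__main__": show()
E
python3 st.py
```

```text
t 3.2 p [553.12 148.67 124.34] zaxis [-5.2e-03 -9.0e-04 -1.0e+00] yawY -108.5 q [ 0.06  0.54  1.5  -0.    1.1   1.95] F [-0.4 -0.   0.1] M [ 0.04 -0.01  0.01] gw 0.599 0.0
```

Emit:
drive_tool --commands "-0.01 0.01 -0.2 0 0 0 60;0 0 -0.2 0 0 0 60;0 0 -0.2 0 0 0 60;0 0 -0.18 0 0 0 60;0 0 -0.13 0 0 0 60;0 0 0 0 0 0 60;0 0 0 0 0 0 0;0 0 0 0 0 0 0;0 0 0 0 0 0 0;0 0 0 0 0 0 0;0 0 0 0 0 0 0;0 0 0 0 0 0 0;0 0 0 0 0 0 0" --force 60

```text
time_s: 4.28
eef_pos: [552.5, 152.3, 39.0]
ee_rot: [-0.0, 0.988, -0.156, 0.001]
force: [-1.3, 0.3, 7.1]
grip_width: 0.194
grip_force: 58.8
```

```bash
python3 st.py
```

```text
t 4.28 p [552.47 152.33  38.96] zaxis [ 2.7e-03  3.0e-04 -1.0e+00] yawY -108.0 q [0.06 0.66 1.57 0.   0.92 1.95] F [-1.3  0.3  7.1] M [-0.03  0.21  0.02] gw 0.194 58.8
```

Emit:
drive_tool --commands "0 0 0 0 0 0 40;0 0 0 0 0 0 40;0 0.02 -0.06 0 0 0 40;0 0 0 0 0 0 40;0 0 0 0 0 0 40" --force 100

```text
time_s: 4.7
eef_pos: [551.4, 154.2, 30.8]
ee_rot: [0.0, 0.988, -0.157, -0.0]
force: [-0.6, -0.2, 0.6]
grip_width: 0.398
grip_force: 0.0
```

```bash
python3 st.py
```

```text
t 4.7 p [551.37 154.24  30.78] zaxis [-1.e-03 -1.e-04 -1.e+00] yawY -108.01 q [0.07 0.67 1.57 0.   0.91 1.95] F [-0.6 -0.2  0.6] M [-0.03 -0.01 -0.05] gw 0.398 0.0
```

Emit:
drive_tool --commands "0 -0.02 0.025 0 0 0 40;0 0 0 0 0 0 0;0 0 0 0 0 0 0;0 0 0 0 0 0 0;0 0 0 0 0 0 0;0 0 0 0 0 0 0;0 0 0 0 0 0 0" --force 100

```text
time_s: 5.28
eef_pos: [552.1, 152.0, 34.5]
ee_rot: [-0.0, 0.988, -0.157, 0.001]
force: [-0.7, -0.3, 5.8]
grip_width: 0.182
grip_force: 98.8
```

```bash
python3 st.py
```

```text
t 5.28 p [552.07 152.    34.55] zaxis [ 1.1e-03 -1.0e-04 -1.0e+00] yawY -108.03 q [ 0.06  0.66  1.57 -0.    0.91  1.95] F [-0.7 -0.3  5.8] M [-0.16  0.24 -0.06] gw 0.182 98.8
```

Emit:
drive_tool --commands "0 0 0.1 0 0 0 0;0 0 0.2 0 0 0 0;0 0 0.3 0 0 0 0;0 0 0.35 0 0 0 0;0 0 0.35 0 0 0 0;0 0 0 0 0 0 0"

```text
time_s: 5.78
eef_pos: [554.2, 152.4, 171.2]
ee_rot: [-0.001, 0.988, -0.157, 0.006]
force: [1.0, -0.4, -0.7]
grip_width: 0.179
grip_force: 97.9
```

Emit:
drive_tool --commands "-0.0446 -0.2467 0 0 0 0.0899 0;-0.0446 -0.2467 0 0 0 0.0899 0;-0.0446 -0.2467 0 0 0 0.0899 0;-0.0446 -0.2467 0 0 0 0.0899 0;-0.0446 -0.2467 0 0 0 0.0899 0;-0.0446 -0.2467 0 0 0 0.0899 0;-0.0446 -0.2467 0 0 0 0.0899 0;-0.0446 -0.2467 0 0 0 0.0899 0;-0.0446 -0.2467 0 0 0 0.0899 0;-0.0446 -0.2467 0 0 0 0.0899 0;-0.0446 -0.2467 0 0 0 0.0899 0;-0.0446 -0.2467 0 0 0 0.0899 0;-0.0446 -0.2467 0 0 0 0.0899 0;-0.0446 -0.2467 0 0 0 0.0899 0;-0.0446 -0.2467 0 0 0 0.0899 0;-0.0446 -0.2467 0 0 0 0.0899 0;0 0 0 0 0 0 0;0 0 0 0 0 0 0;0 0 0 0 0 0 0"

```text
time_s: 7.37
eef_pos: [480.2, -242.0, 163.6]
ee_rot: [-0.0, 0.918, 0.396, -0.0]
force: [0.2, 0.4, -2.8]
grip_width: 0.18
grip_force: 98.0
```

```bash
python3 st.py; python3 - <<'E'
from h import *
T=capture("top")
A=topview(T,495,615,-224,-104,145,5)
cv2.imwrite("pics/hov.png",np.clip(A.astype(float)*1.4,0,255).astype(np.uint8))
E
```

```text
t 7.37 p [ 480.21 -241.98  163.63] zaxis [-5.e-04  7.e-04 -1.e+00] yawY -43.35 q [-0.68  0.42  1.58  0.    1.15  0.07] F [ 0.2  0.4 -2.8] M [ 0.01  0.07 -0.02] gw 0.18 98.0
```

View pics/hov.png

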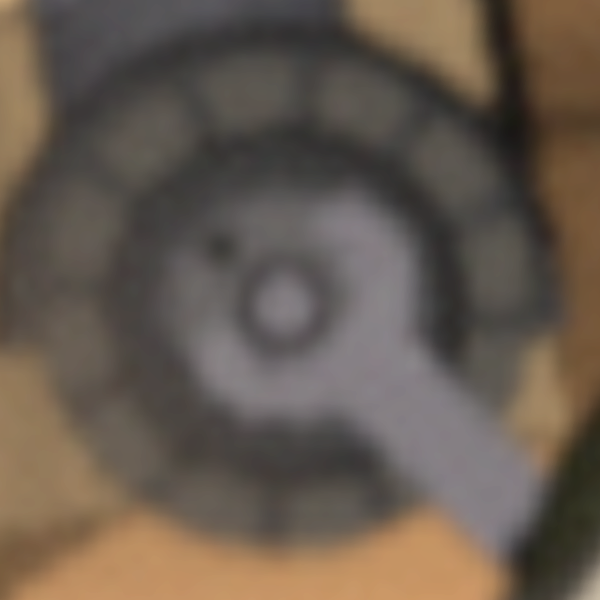

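```bash
cat > loc.py <<'E'
from h import *
def local(c,tcp,yaw,z,s=6,u=(-75,20),v=(-32,32),xs=-108.7):
    """spanner-frame view: up=+x_s, left=+y_s"""
    U=u[1]-(np.arange(int((u[1]-u[0])*s))+.5)/s; V=v[1]-(np.arange(int((v[1]-v[0])*s))+.5)/s
    UU,VV=np.meshgrid(U,V,indexing='ij'); a=np.radians(yaw); ox=tcp[0]-xs*np.cos(a); oy=tcp[1]-xs*np.sin(a)
    P=np.stack([ox+UU*np.cos(a)-VV*np.sin(a),oy+UU*np.sin(a)+VV*np.cos(a),np.full_like(UU,z)],-1).reshape(-1,3)
    m=np.array([proj(c,p) for p in P]).reshape(UU.shape+(2,)).astype(np.float32)
    return cv2.remap(c["pixels"],m[...,0],m[...,1],cv2.INTER_CUBIC)
E
python3 - <<'E'
from loc import *
T=capture("top"); T0=dict(T); T0["pixels"]=cv2.imread("pics/top0.png")
A=local(T0,(552.07,152.0),-18.03,28); B=local(T,(480.21,-241.98),46.65,157.1); C=local(T0,(480.21,-241.98),46.65,123,u=(-75,20))
for I in(A,B,C):
    for v in(-17.5,0,17.5): cv2.drawMarker(I,(int((32-v)*6),int(20*6)),(0,0,255),cv2.MARKER_CROSS,24,1)
    cv2.line(I,(192,0),(192,570),(0,0,255),1); cv2.line(I,(0,int(86*6)),(384,int(86*6)),(0,0,255),1)
o=np.hstack([A,B,C]); o=np.clip(o.astype(float)*1.2,0,255).astype(np.uint8); cv2.imwrite("pics/loc.png",cv2.resize(o,(800,int(o.shape[0]*800/o.shape[1])),interpolation=cv2.INTER_AREA)); print(o.shape)
E
```

```text
(570, 1152, 3)
```

View pics/loc.png

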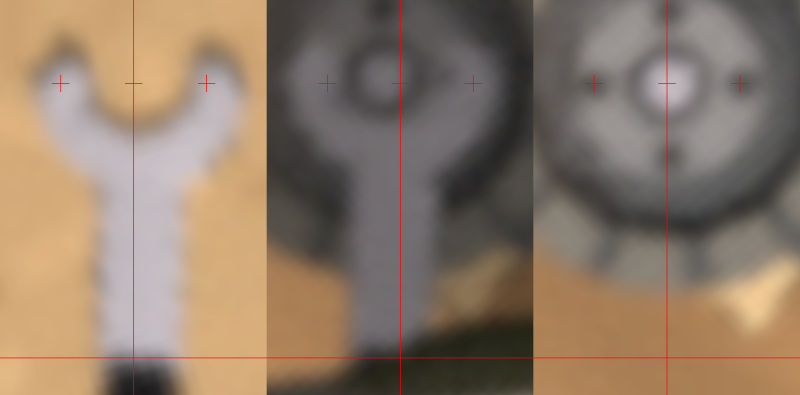

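```bash
python3 - <<'E'
from loc import *
T=capture("top"); T0=dict(T); T0["pixels"]=cv2.imread("pics/top0.png")
for n,I in(("st",local(T0,(552.07,152.0),-18.03,28)),("hov",local(T,(480.21,-241.98),46.65,157.1))):
    g=I.astype(float); s=6
    v0=-2 if n=="st" else 1.3
    col=slice(int((32-v0-5)*s),int((32-v0+5)*s))
    p=g[:,col].mean((1,2)); u=20-(np.arange(len(p))+.5)/s
    print(n,"along",[(round(a,1),int(b)) for a,b in zip(u[::6],p[::6]) if a<-50 or -16<a<-2])
    r=slice(int((20+62)*s),int((20+48)*s)) if 0 else slice(int((20+45)*s),int((20+60)*s))
    q=g[r].mean(0); sat=(q[:,2]-q[:,0]); v=32-(np.arange(len(q))+.5)/s
    print("  across R-B",[(round(a,1),int(b)) for a,b in zip(v[::6],sat[::6]) if abs(a)<20])
E
```

```text
st along [(np.float64(-2.1), 144), (np.float64(-3.1), 143), (np.float64(-4.1), 140), (np.float64(-5.1), 135), (np.float64(-6.1), 129), (np.float64(-7.1), 123), (np.float64(-8.1), 118), (np.float64(-9.1), 115), (np.float64(-10.1), 117), (np.float64(-11.1), 121), (np.float64(-12.1), 128), (np.float64(-13.1), 137), (np.float64(-14.1), 145), (np.float64(-15.1), 151), (np.float64(-50.1), 160), (np.float64(-51.1), 160), (np.float64(-52.1), 160), (np.float64(-53.1), 160), (np.float64(-54.1), 160), (np.float64(-55.1), 160), (np.float64(-56.1), 161), (np.float64(-57.1), 160), (np.float64(-58.1), 160), (np.float64(-59.1), 160), (np.float64(-60.1), 160), (np.float64(-61.1), 159), (np.float64(-62.1), 156), (np.float64(-63.1), 150), (np.float64(-64.1), 140), (np.float64(-65.1), 127), (np.float64(-66.1), 112), (np.float64(-67.1), 95), (np.float64(-68.1), 78), (np.float64(-69.1), 62), (np.float64(-70.1), 49), (np.float64(-71.1), 40), (np.float64(-72.1), 33), (np.float64(-73.1), 29), (np.float64(-74.1), 27)]
  across R-B [(np.float64(19.9), 77), (np.float64(18.9), 76), (np.float64(17.9), 76), (np.fl
[... 2102 characters left out ...]
float64(9.9), 10), (np.float64(8.9), 5), (np.float64(7.9), 2), (np.float64(6.9), 1), (np.float64(5.9), 0), (np.float64(4.9), 0), (np.float64(3.9), 0), (np.float64(2.9), 0), (np.float64(1.9), 0), (np.float64(0.9), 0), (np.float64(-0.1), 0), (np.float64(-1.1), 0), (np.float64(-2.1), 0), (np.float64(-3.1), 1), (np.float64(-4.1), 3), (np.float64(-5.1), 6), (np.float64(-6.1), 11), (np.float64(-7.1), 17), (np.float64(-8.1), 23), (np.float64(-9.1), 29), (np.float64(-10.1), 34), (np.float64(-11.1), 36), (np.float64(-12.1), 37), (np.float64(-13.1), 37), (np.float64(-14.1), 38), (np.float64(-15.1), 38), (np.float64(-16.1), 38), (np.float64(-17.1), 37), (np.float64(-18.1), 37), (np.float64(-19.1), 37)]
```

Emit:
drive_tool --commands "0 -0.018 -0.04 0 0 0 0;0 -0.018 -0.06 0 0 0 0;0 0 -0.05 0 0 0 0;0 0 0 0 0 0 0;0 0 0 0 0 0 0;0 0 0 0 0 0 0"

```text
time_s: 8.02
eef_pos: [480.4, -246.2, 148.8]
ee_rot: [-0.0, 0.918, 0.396, 0.0]
force: [0.2, -0.3, -1.9]
grip_width: 0.183
grip_force: 98.0
```

Emit:
drive_tool --commands "0 0 -0.015 0 0 0 0;0 0 -0.015 0 0 0 0;0 0 0 0 0 0 0;0 0 0 0 0 0 0"

```text
time_s: 8.35
eef_pos: [480.3, -246.2, 145.7]
ee_rot: [-0.0, 0.918, 0.396, -0.0]
force: [0.1, -0.6, -2.4]
grip_width: 0.176
grip_force: 98.0
```

```bash
python3 st.py
```

```text
t 8.35 p [ 480.3  -246.18  145.74] zaxis [-1.e-04  1.e-04 -1.e+00] yawY -43.3 q [-0.69  0.45  1.59  0.    1.11  0.06] F [ 0.1 -0.6 -2.4] M [-0.07  0.03  0.  ] gw 0.176 98.0
```

Emit:
drive_tool --commands "0 0 -0.01 0 0 0 0;0 0 -0.005 0 0 0 0;0 0 0 0 0 0 0;0 0 0 0 0 0 0"

```text
time_s: 8.68
eef_pos: [480.3, -246.2, 144.3]
ee_rot: [-0.0, 0.918, 0.396, -0.0]
force: [-0.2, 0.5, -2.1]
grip_width: 0.179
grip_force: 98.0
```

Emit:
drive_tool --commands "0 0 -0.01 0 0 0 0;0 0 -0.005 0 0 0 0;0 0 0 0 0 0 0;0 0 0 0 0 0 0"

```text
time_s: 9.02
eef_pos: [480.3, -246.1, 142.7]
ee_rot: [-0.0, 0.918, 0.396, -0.0]
force: [0.3, 1.6, -1.7]
grip_width: 0.181
grip_force: 98.1
```

```bash
python3 st.py
```

```text
t 9.02 p [ 480.31 -246.1   142.74] zaxis [-1.e-04  2.e-04 -1.e+00] yawY -43.29 q [-0.69  0.45  1.59  0.    1.1   0.06] F [ 0.3  1.6 -1.7] M [0.13 0.01 0.06] gw 0.181 98.1
```

Emit:
drive_tool --commands "0 0 -0.01 0 0 0 0;0 0 -0.005 0 0 0 0;0 0 0 0 0 0 0;0 0 0 0 0 0 0"

```text
time_s: 9.35
eef_pos: [480.3, -246.1, 141.2]
ee_rot: [-0.0, 0.918, 0.396, -0.0]
force: [0.3, 1.1, -0.6]
grip_width: 0.181
grip_force: 98.1
```

```bash
python3 st.py
```

```text
t 9.35 p [ 480.33 -246.11  141.23] zaxis [-1.e-04  2.e-04 -1.e+00] yawY -43.3 q [-0.69  0.45  1.59  0.    1.1   0.06] F [ 0.3  1.1 -0.6] M [0.16 0.   0.05] gw 0.181 98.1
```

```bash
cat > arc.py <<'E'
import sys,numpy as np
y0,step,n=map(float,sys.argv[1:4]); r=108.
f=lambda y:-r*np.array([np.cos(np.radians(y)),np.sin(np.radians(y))])
print(";".join("%.4f %.4f 0 0 0 %.4f 0"%(*((f(y0+step*(i+1))-f(y0+step*i))/100),step/45) for i in range(int(n))))
E
python3 arc.py 46.7 -2 5;python3 arc.py 36.7 -1.5 5;python3 arc.py 29.2 -1.5 6
```

```text
-0.0270 0.0263 0 0 0 -0.0444 0;-0.0260 0.0273 0 0 0 -0.0444 0;-0.0251 0.0281 0 0 0 -0.0444 0;-0.0241 0.0290 0 0 0 -0.0444 0;-0.0231 0.0298 0 0 0 -0.0444 0
-0.0166 0.0229 0 0 0 -0.0333 0;-0.0160 0.0233 0 0 0 -0.0333 0;-0.0154 0.0237 0 0 0 -0.0333 0;-0.0148 0.0241 0 0 0 -0.0333 0;-0.0141 0.0245 0 0 0 -0.0333 0
-0.0135 0.0249 0 0 0 -0.0333 0;-0.0128 0.0252 0 0 0 -0.0333 0;-0.0121 0.0255 0 0 0 -0.0333 0;-0.0115 0.0258 0 0 0 -0.0333 0;-0.0108 0.0261 0 0 0 -0.0333 0;-0.0101 0.0264 0 0 0 -0.0333 0
```

Emit:
drive_tool --commands "0 0 -0.01 0 0 0 0;0 0 0 0 0 0 0;0 0 0 0 0 0 0"

```text
time_s: 9.6
eef_pos: [480.3, -246.1, 140.3]
ee_rot: [-0.0, 0.918, 0.396, 0.0]
force: [0.8, 1.5, -1.4]
grip_width: 0.181
grip_force: 98.1
```

Emit:
drive_tool --commands "-0.027 0.026 0 0 0 -0.0444 0;-0.026 0.027 0 0 0 -0.0444 0;-0.025 0.028 0 0 0 -0.0444 0;-0.024 0.029 0 0 0 -0.0444 0;-0.023 0.03 0 0 0 -0.0444 0;0 0 0 0 0 0 0;0 0 0 0 0 0 0"

```text
time_s: 10.18
eef_pos: [468.0, -231.9, 140.3]
ee_rot: [-0.0, 0.949, 0.316, 0.0]
force: [2.6, 5.2, -2.3]
grip_width: 0.179
grip_force: 98.0
```

```bash
python3 st.py
```

```text
t 10.18 p [ 468.   -231.89  140.32] zaxis [ 2.e-04  4.e-04 -1.e+00] yawY -53.2 q [-0.68  0.42  1.65  0.    1.07  0.24] F [ 2.6  5.2 -2.3] M [ 0.65 -0.32  0.33] gw 0.179 98.0
```

Emit:
drive_tool --commands "0.005 0.01 0 0 0 0 0;0 0 0 0 0 0 0;0 0 0 0 0 0 0"

```text
time_s: 10.43
eef_pos: [468.1, -231.5, 140.2]
ee_rot: [0.0, 0.949, 0.315, -0.0]
force: [-3.2, -0.4, -0.4]
grip_width: 0.18
grip_force: 98.2
```

```bash
python3 st.py
```

```text
t 10.43 p [ 468.06 -231.53  140.24] zaxis [-9.e-04 -3.e-04 -1.e+00] yawY -53.26 q [-0.68  0.42  1.65 -0.    1.07  0.25] F [-3.2 -0.4 -0.4] M [0.01 0.56 0.24] gw 0.18 98.2
```

Emit:
drive_tool --commands "-0.017 0.023 0 0 0 -0.0333 0;-0.016 0.023 0 0 0 -0.0333 0;-0.015 0.024 0 0 0 -0.0333 0;-0.015 0.024 0 0 0 -0.0333 0;0 0 0 0 0 0 0;0 0 0 0 0 0 0"

```text
time_s: 10.93
eef_pos: [461.8, -222.1, 140.3]
ee_rot: [0.0, 0.964, 0.265, -0.0]
force: [-3.2, 0.4, -0.4]
grip_width: 0.18
grip_force: 98.2
```

```bash
python3 st.py
```

```text
t 10.93 p [ 461.78 -222.08  140.28] zaxis [-7.e-04 -3.e-04 -1.e+00] yawY -59.22 q [-0.68  0.4   1.68 -0.    1.06  0.36] F [-3.2  0.4 -0.4] M [-0.1   0.74  0.33] gw 0.18 98.2
```

Emit:
drive_tool --commands "-0.014 0.0245 0 0 0 -0.0333 0;-0.0135 0.025 0 0 0 -0.0333 0;-0.013 0.025 0 0 0 -0.0333 0;0 0 0 0 0 0 0;0 0 0 0 0 0 0"

```text
time_s: 11.35
eef_pos: [457.7, -214.6, 140.3]
ee_rot: [-0.0, 0.974, 0.228, -0.0]
force: [-5.1, -1.3, 0.3]
grip_width: 0.176
grip_force: 98.2
```

```bash
python3 st.py
```

```text
t 11.35 p [ 457.7  -214.59  140.25] zaxis [-9.e-04 -1.e-04 -1.e+00] yawY -63.69 q [-0.67  0.39  1.7  -0.    1.06  0.44] F [-5.1 -1.3  0.3] M [-0.17  0.86  0.34] gw 0.176 98.2
```

Emit:
drive_tool --commands "-0.012 0.0255 0 0 0 -0.0333 0;-0.0115 0.026 0 0 0 -0.0333 0;0 0 0 0 0 0 0;0 0 0 0 0 0 0"

```text
time_s: 11.68
eef_pos: [455.3, -209.4, 140.2]
ee_rot: [-0.0, 0.979, 0.202, -0.001]
force: [-5.0, -0.8, -0.7]
grip_width: 0.181
grip_force: 98.2
```

```bash
python3 st.py
```

```text
t 11.68 p [ 455.3  -209.39  140.19] zaxis [-1.2e-03  1.0e-04 -1.0e+00] yawY -66.69 q [-0.66  0.38  1.71 -0.    1.05  0.5 ] F [-5.  -0.8 -0.7] M [-0.15  0.91  0.26] gw 0.181 98.2
```

Emit:
drive_tool --commands "-0.016 0.0255 0 0 0 -0.0333 0;-0.011 0.026 0 0 0 -0.0333 0;0 0 0 0 0 0 0;0 0 0 0 0 0 0"

```text
time_s: 12.02
eef_pos: [453.0, -204.1, 140.3]
ee_rot: [-0.0, 0.984, 0.176, 0.0]
force: [-1.6, 0.6, -1.3]
grip_width: 0.182
grip_force: 98.1
```

```bash
python3 st.py
```

```text
t 12.02 p [ 453.03 -204.14  140.28] zaxis [ 0.e+00  1.e-04 -1.e+00] yawY -69.68 q [-0.66  0.37  1.72  0.    1.05  0.56] F [-1.6  0.6 -1.3] M [0.14 0.41 0.36] gw 0.182 98.1
```

Emit:
drive_tool --commands "-0.01 0.0265 0 0 0 -0.0333 0;-0.009 0.0265 0 0 0 -0.0333 0;0 0 0 0 0 0 0;0 0 0 0 0 0 0"

```text
time_s: 12.35
eef_pos: [451.2, -198.8, 140.3]
ee_rot: [-0.0, 0.989, 0.151, 0.0]
force: [-1.5, 1.6, -1.1]
grip_width: 0.183
grip_force: 98.1
```

```bash
python3 st.py
```

```text
t 12.35 p [ 451.17 -198.81  140.3 ] zaxis [ 1.e-04  2.e-04 -1.e+00] yawY -72.67 q [-0.65  0.36  1.74  0.    1.04  0.61] F [-1.5  1.6 -1.1] M [0.27 0.36 0.36] gw 0.183 98.1
```

Emit:
drive_tool --commands "-0.008 0.0268 0 0 0 -0.0333 0;-0.0075 0.027 0 0 0 -0.0333 0;0 0 0 0 0 0 0;0 0 0 0 0 0 0"

```text
time_s: 12.68
eef_pos: [449.6, -193.4, 140.3]
ee_rot: [-0.0, 0.992, 0.125, 0.0]
force: [-1.2, 1.3, -1.3]
grip_width: 0.18
grip_force: 98.2
```

```bash
python3 st.py
```

```text
t 12.68 p [ 449.59 -193.4   140.29] zaxis [ 0.e+00  2.e-04 -1.e+00] yawY -75.66 q [-0.65  0.35  1.75  0.    1.04  0.67] F [-1.2  1.3 -1.3] M [0.32 0.29 0.47] gw 0.18 98.2
```

Emit:
drive_tool --commands "-0.007 0.0268 0 0 0 -0.0333 0;0 0 0 0 0 0 0;0 0 0 0 0 0 0"

```text
time_s: 12.93
eef_pos: [448.9, -190.8, 140.3]
ee_rot: [-0.0, 0.994, 0.112, 0.0]
force: [-1.2, 1.9, -2.2]
grip_width: 0.18
grip_force: 98.2
```

```bash
python3 st.py
```

```text
t 12.93 p [ 448.92 -190.79  140.31] zaxis [ 2.e-04  0.e+00 -1.e+00] yawY -77.17 q [-0.64  0.35  1.75  0.    1.04  0.7 ] F [-1.2  1.9 -2.2] M [0.33 0.2  0.46] gw 0.18 98.2
```

Emit:
drive_tool --commands "-0.0062 0.0275 0 0 0 -0.0333 0;-0.0055 0.0275 0 0 0 -0.0333 0;0 0 0 0 0 0 0;0 0 0 0 0 0 0"

```text
time_s: 13.27
eef_pos: [447.8, -185.6, 140.4]
ee_rot: [0.0, 0.996, 0.086, 0.0]
force: [-0.2, -1.0, -1.2]
grip_width: 0.179
grip_force: 98.3
```

```bash
python3 st.py; python3 - <<'E'
from loc import *
T=capture("top"); T0=dict(T); T0["pixels"]=cv2.imread("pics/top0.png")
A=topview(T,490,620,-235,-105,130,4.5)
cv2.imwrite("pics/turn.png",np.clip(A.astype(float)*1.6,0,255).astype(np.uint8))
E
```

```text
t 13.27 p [ 447.82 -185.64  140.42] zaxis [ 5.e-04 -9.e-04 -1.e+00] yawY -80.15 q [-0.64  0.34  1.76 -0.    1.04  0.76] F [-0.2 -1.  -1.2] M [-0.12  0.16  0.73] gw 0.179 98.3
```

View pics/turn.png

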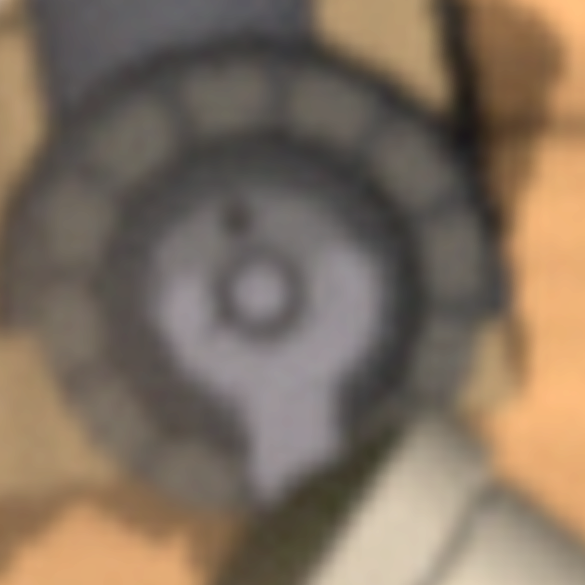

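```bash
python3 - <<'E'
from h import *
T=capture("top"); T0=dict(T); T0["pixels"]=cv2.imread("pics/top0.png")
for n,c,g in(("0",T0,(25,65)),("now",T,(0,40))):
    A=topview(c,505,605,-214,-114,123,8); G=cv2.GaussianBlur(cv2.cvtColor(A,cv2.COLOR_BGR2GRAY),(0,0),5).astype(float)
    ctr=np.array([555.1,-163.8])
    best=[]
    a=np.radians(np.arange(*g,.5))
    for r in(16,17.5,19): 
        v=np.array([G[int((605-(ctr[0]+r*np.cos(t)))*8),int((-114-(ctr[1]+r*np.sin(t)))*8)] for t in a])
        w=np.clip(np.percentile(v,60)-v,0,None); print(n,r,"min at",round(np.degrees(a[v.argmin()]),1),"centroid",round(np.degrees((w*a).sum()/w.sum()),1),int(v.min()),int(v.max()))
E
```

```text
0 16 min at 47.0 centroid 48.1 81 122
0 17.5 min at 46.5 centroid 47.5 75 120
0 19 min at 46.0 centroid 47.0 76 118
now 16 min at 17.0 centroid 17.9 49 71
now 17.5 min at 15.5 centroid 17.4 47 72
now 19 min at 14.5 centroid 16.9 49 73
```

Emit:
drive_tool --commands "-0.005 0.0275 0 0 0 -0.0333 0;0 0 0 0 0 0 0;0 0 0 0 0 0 0;0 0 0 0 0 0 0"

```text
time_s: 13.7
eef_pos: [447.3, -182.9, 140.4]
ee_rot: [0.0, 0.997, 0.072, 0.0]
force: [1.0, -3.2, -1.8]
grip_width: 0.183
grip_force: 98.4
```

```bash
python3 st.py
```

```text
t 13.7 p [ 447.35 -182.86  140.43] zaxis [ 7.e-04 -7.e-04 -1.e+00] yawY -81.7 q [-0.63  0.34  1.76 -0.    1.03  0.8 ] F [ 1.  -3.2 -1.8] M [-0.56 -0.11  0.88] gw 0.183 98.4
```

Emit:
drive_tool --commands "0.005 -0.0275 0 0 0 0.0333 0;0.0055 -0.0275 0 0 0 0.0333 0;0.006 -0.0275 0 0 0 0.0333 0;0 0 0 0 0 0 0;0 0 0 0 0 0 0"

```text
time_s: 14.12
eef_pos: [448.7, -190.3, 140.1]
ee_rot: [-0.001, 0.994, 0.11, 0.0]
force: [0.3, 1.8, -1.0]
grip_width: 0.181
grip_force: 98.3
```

```bash
python3 st.py
```

```text
t 14.12 p [ 448.73 -190.26  140.15] zaxis [-1.0e-04  1.3e-03 -1.0e+00] yawY -77.33 q [-0.64  0.35  1.75  0.    1.04  0.71] F [ 0.3  1.8 -1. ] M [ 0.38 -0.16  0.35] gw 0.181 98.3
```

Emit:
drive_tool --commands "0 0 0.03 0 0 0 0;0 0 0.04 0 0 0 0;0 0 0.1 0 0 0 0;0 0 0.2 0 0 0 0;0 0 0 0 0 0 0;0 0 0 0 0 0 0"

```text
time_s: 14.62
eef_pos: [449.1, -191.0, 178.2]
ee_rot: [0.001, 0.994, 0.111, 0.001]
force: [0.9, -0.6, -2.7]
grip_width: 0.18
grip_force: 99.0
```

```bash
python3 st.py; python3 - <<'E'
from h import *
T=capture("top")
A=topview(T,505,605,-214,-114,123,8); G=cv2.GaussianBlur(cv2.cvtColor(A,cv2.COLOR_BGR2GRAY),(0,0),5).astype(float)
ctr=np.array([555.1,-163.8]); a=np.radians(np.arange(0,40,.5))
for r in(16,17.5,19):
    v=np.array([G[int((605-(ctr[0]+r*np.cos(t)))*8),int((-114-(ctr[1]+r*np.sin(t)))*8)] for t in a]); w=np.clip(np.percentile(v,60)-v,0,None)
    print(r,np.degrees(a[v.argmin()]),np.degrees((w*a).sum()/w.sum()))
E
```

```text
t 14.62 p [ 449.06 -191.    178.23] zaxis [ 0.0019 -0.0015 -1.    ] yawY -77.3 q [-0.64  0.3   1.71 -0.    1.13  0.71] F [ 0.9 -0.6 -2.7] M [-0.01  0.13  0.01] gw 0.18 99.0
16 17.0 17.79683377308707
17.5 16.0 18.239898989898993
19 17.0 18.247382198952877
```

Emit:
drive_tool --commands "0.0572 0.1906 0 0 0 -0.0379 0;0.0572 0.1906 0 0 0 -0.0379 0;0.0572 0.1906 0 0 0 -0.0379 0;0.0572 0.1906 0 0 0 -0.0379 0;0.0572 0.1906 0 0 0 -0.0379 0;0.0572 0.1906 0 0 0 -0.0379 0;0.0572 0.1906 0 0 0 -0.0379 0;0.0572 0.1906 0 0 0 -0.0379 0;0.0572 0.1906 0 0 0 -0.0379 0;0.0572 0.1906 0 0 0 -0.0379 0;0.0572 0.1906 0 0 0 -0.0379 0;0.0572 0.1906 0 0 0 -0.0379 0;0.0572 0.1906 0 0 0 -0.0379 0;0.0572 0.1906 0 0 0 -0.0379 0;0.0572 0.1906 0 0 0 -0.0379 0;0.0572 0.1906 0 0 0 -0.0379 0;0.0572 0.1906 0 0 0 -0.0379 0;0.0572 0.1906 0 0 0 -0.0379 0;0 0 0 0 0 0 0;0 0 0 0 0 0 0"

```text
time_s: 16.33
eef_pos: [551.3, 152.8, 176.2]
ee_rot: [0.0, 0.988, -0.155, -0.001]
force: [0.7, -0.1, -2.1]
grip_width: 0.181
grip_force: 99.0
```

Emit:
drive_tool --commands "0 0 -0.3 0 0 0 0;0 0 -0.3 0 0 0 0;0 0 -0.3 0 0 0 0;0 0 -0.25 0 0 0 0;0 0 -0.15 0 0 0 0;0 0 0 0 0 0 0;0 0 0 0 0 0 0;0 0 0 0 0 0 0"

```text
time_s: 17.0
eef_pos: [552.3, 151.9, 48.5]
ee_rot: [-0.0, 0.988, -0.156, 0.001]
force: [-0.0, 0.7, -1.4]
grip_width: 0.18
grip_force: 99.0
```

```bash
python3 st.py
```

```text
t 17.0 p [552.34 151.95  48.47] zaxis [ 1.8e-03  1.0e-04 -1.0e+00] yawY -107.99 q [ 0.06  0.64  1.56 -0.    0.94  1.95] F [-0.   0.7 -1.4] M [-0.01  0.06  0.01] gw 0.18 99.0
```

Lower to about 35 mm, checking for contact, then release.

Emit:
drive_tool --commands "0 0 -0.05 0 0 0 0;0 0 -0.04 0 0 0 0;0 0 -0.03 0 0 0 0;0 0 -0.015 0 0 0 0;0 0 0 0 0 0 0;0 0 0 0 0 0 0"

```text
time_s: 17.5
eef_pos: [551.7, 152.4, 34.6]
ee_rot: [0.0, 0.988, -0.156, 0.0]
force: [-4.4, -1.0, 5.9]
grip_width: 0.177
grip_force: 100.1
```

```bash
python3 st.py
```

```text
t 17.5 p [551.72 152.38  34.57] zaxis [ 1.e-04 -2.e-04 -1.e+00] yawY -107.95 q [ 0.06  0.66  1.57 -0.    0.91  1.95] F [-4.4 -1.   5.9] M [-0.2   0.64  0.01] gw 0.177 100.1
```

Touching. Open gently (clear of the wrench) and rise straight.

Emit:
drive_tool --commands "0 0 0 0 0 0 30;0 0 0 0 0 0 40;0 0 0 0 0 0 50;0 0 0 0 0 0 50;0 0 0 0 0 0 50;0 0 0.05 0 0 0 50;0 0 0.15 0 0 0 50;0 0 0.3 0 0 0 50;0 0 0.3 0 0 0 50;0 0 0.3 0 0 0 50;-0.35 0 0.2 0 0 0 50;-0.35 0 0.1 0 0 0 50;-0.35 0 0 0 0 0 50;-0.35 0 0 0 0 0 50;-0.35 0 0 0 0 0 50;0 0 0 0 0 0 50;0 0 0 0 0 0 50"

```text
time_s: 18.92
eef_pos: [376.0, 152.5, 174.5]
ee_rot: [-0.0, 0.988, -0.156, 0.001]
force: [1.0, -0.6, 0.7]
grip_width: 0.499
grip_force: 0.0
```

```bash
python3 st.py; python3 - <<'E'
from h import *
T=capture("top")
A=T["pixels"][150:300,165:385]; cv2.imwrite("pics/end.png",cv2.resize(A,(790,540),interpolation=cv2.INTER_CUBIC))
A=topview(T,505,605,-214,-114,123,8); G=cv2.GaussianBlur(cv2.cvtColor(A,cv2.COLOR_BGR2GRAY),(0,0),4).astype(float)
from scipy.optimize import minimize
from scipy.ndimage import map_coordinates as mc
def f(p):
    a=p[2]+np.arange(4)*np.pi/2; return mc(G,[(605-p[0]-17.5*np.cos(a))*8-.5,(-114-p[1]-17.5*np.sin(a))*8-.5],order=1).sum()
b=minimize(f,[555,-163.6,.3],method="Nelder-Mead",options=dict(initial_simplex=[[555,-164,.2],[556,-164,.3],[555,-163,.3],[555,-164,.4]])); print(b.x[:2],np.degrees(b.x[2]))
E
```

```text
t 18.92 p [375.96 152.54 174.5 ] zaxis [ 1.3e-03  1.0e-04 -1.0e+00] yawY -107.93 q [ 0.09  0.13  1.94 -0.    1.07  1.98] F [ 1.  -0.6  0.7] M [-0.01 -0.01 -0.02] gw 0.499 0.0
[ 555.03396682 -163.48301206] 16.927702713781713
```

View pics/end.png

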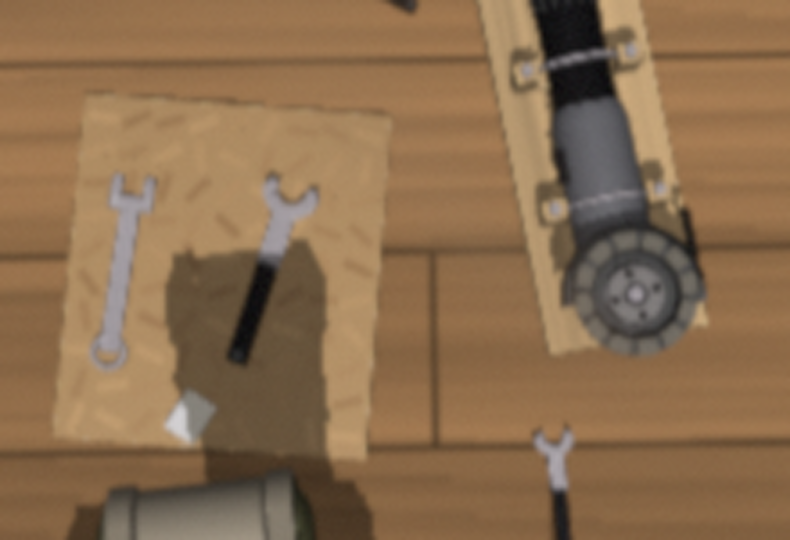

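The last view shows the spanner lying on the board at about (270, 270), with the wrench and tile where they were. The nut's holes have turned about 30°, and I felt the stop.

```bash
python3 -c "from rig import *; print(finish_job())"
```

```text
the job is handed in; nothing more can be done
None
```

I handed the job in at about 19 s of the 64 s: the nut was turned clockwise about 30° (0.52 rad) until the stop was felt at about 1.2 N m, and the spanner lies flat on the board again, pins down; the judge gave no verdict.

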